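Refit the handwheel on the splined shaft of an indexing drive

ROBOT

A 6-joint arm with a two-finger parallel gripper is mounted at the origin on the work surface; the furniture and walls round the work are solid. World frame = base frame: x ahead of the robot, y to its left, z up, the work surface at z = 0. Lengths are in m, angles in rad, forces in N, time in s.
With the tool pointing down it reaches from about 0.325 to 0.775 m from the base axis. Payload 9.3 kg.
Tool frame: the origin (TCP) lies midway between the tips of the shut fingers; the grasp point (between the pads) lies 19 mm behind it (arm.pinch_z is the distance from the TCP to the grasp point, in m); z points along the fingers, y is the direction in which the jaws open and shut (so a half turn about z gives the same grasp; the last joint's range is limited). The gripper opens to 85 mm and grips with 20 to 120 N. Pads are 22 mm wide; open, the fingers measure 114 mm over their backs; the gripper's body (76 mm by 85 mm) begins 54 mm behind the grasp point. The pads swing forward as they close: fully open they stand 13 mm farther back than shut.
Start: joints at [-1.291, 0.259, 0.021, 1.334, 0, 1.418], TCP at [0.231, -0.499, 0.231] pointing down, gripper open.
Joint ranges: [-3.04, 3.04], [-0.91, 1.82], [-1.04, 1.36], [-1.92, 1.95], [-1.52, 1.45], [-3.14, 3.14]. Speed limits (rad/s): [2.22, 2.22, 2.79, 3.14, 3.14, 3.14].

INTERFACE

Orientations are given as [roll, pitch, yaw] about the fixed x, y, z axes, in that order (R = Rz(yaw) Ry(pitch) Rx(roll)).
In Python, from workcell import arm gives the robot as it stands. The module is installed in compiled form; this text tells all that it offers.
- The arm moves only by the shell command python3 -m inch 'ROWS' [FORCE]. ROWS is JSON, a list of rows, each an object of numbers: "tx", "ty", "tz": the shift along the tool's x, y, z in cm; "roll": the turn about the tool's z in rad; "fingers": the opening in per cent of the stroke, from 0 (shut) to 100 (fully open). A call has 1 to 12 rows; each row is the pose to reach, as a shift and turn from the pose measured when the call began, along the tool's axes at that moment; what a row does not reach only later rows make up. A row lasts 1/12 s, in which the tool goes at most 41.7 mm and 7.16 degrees, less where a joint would pass 70% of its speed; a pose out of reach is approached as far as the arm can. A call with a gripper value outside its range is refused whole. The fingers move at their own pace and stop on an object; FORCE is the grip in N (left out, the last holds). Time passes only in rows, so rows that repeat a pose let the fingers close. It gives the time, the measured TCP pose, the force and the opening at its end, in the units of the state.
- arm.get_state(): the state, without advancing time (a new reading comes with each control period).
- arm.grab_frame(name): name is "scene" or "side" or "wrist"; returns the picture (420x560x3 uint8, red, green, blue); there is no depth.
- arm.get_calibration(name): a dict with "fx", "fy", "cx", "cy" (pixels), "rvec" (rotation vector, rad) and "tvec" (3), from world to camera coordinates, as OpenCV has them. Camera axes: x right, y down, z forward; pixel columns grow to the right and rows downward; lengths in m; the calibration is good to about 2 mm. A picture is of the moment at which its call begins: read the wrist's pose just before it. get_calibration takes no time and is no camera call; for the wrist camera it gives the pose at the moment of the call.
- arm.sign_off(): hands the job in, once; it reports no verdict.
The state is a dict: "t": time; "qpos": joint angles; "qvel": joint speeds; "joint_efforts": joint torques, N m; "position": TCP position; "ee_rot": TCP orientation; "ft_force": force on the tool from outside, world axes, zero at the start; "torque": the same for the moment, N m; "width": finger opening in m.
Only numpy, scipy, OpenCV 4.12 (cv2) and the standard library are available. Lean on these libraries where they do the work, as an engineer would, in place of code of your own. Each camera call takes 0.05 s, during which the arm holds its last target.

TASK

Put the loose handwheel back on the upright splined shaft of the indexing drive: set it over the shaft's end, press lightly and rock it round until the teeth mesh, then push it fully home on the shoulder and let go. Never force it - pressing hard on unmeshed teeth spoils them - and leave the other things on the table where they are.

Things in the scene. Friction and masses are not known exactly. Their poses are not given: they have to be found in the camera images.
- wheel: Loose aluminium handwheel, 0.3-0.55 kg, upright on its hub. Origin: centre of the hub's lower face, z up. Hub 52 mm dia, 46 tall; black rim 125 mm dia, 11 thick, at z 22. Blind bore from below 40 mm deep, 26.4 mm dia between six teeth, six straight slots 9.2 mm wide out to radius 19.2 mm, one along +x, the others every 60 degrees. Once meshed it slides down freely.
- wheel_center (a point): Centre of the handwheel, on its axis, 39 mm above the hub's lower face and 40 mm below the top of the boss; axes as the wheel's, z up.
- wheel_boss (a point): Where to hold the wheel: centre of the boss on top of the hub, 62 mm above the hub's lower face. The boss has two flats, 26 mm across (along the wheel's y), 40 mm along x, and rises from 46 to 79 mm above the hub's lower face.
- drive: Indexing drive, fixed on the mat: base plate 130 x 130 x 12 mm, grey housing 88 mm square, round bearing cover, output flange to its +x. Origin at the centre of its underside, z up. On its top stands the splined steel shaft, held by a brake (does not turn below 0.25 N m). More than 50 N on the drive counts as forcing; 5 to 10 N is plenty.
- shaft_seat (a point): Centre of the flat shoulder (60 mm dia, 70 mm above the drive's underside) on which the hub's lower face rests when home. From it rise six straight teeth, 7 mm wide, 36 mm over the teeth, 24 mm tall. Their angle differs every time and is NOT measured (not given by any axes here): turn the wheel under a light push, 60 degrees at most, until they enter the slots (play about 0.08 rad either way).
- shaft_end (a point): Top of the shaft on its axis, 36 mm above the shoulder. Above the teeth a round nose 24.8 mm dia stands to 30 mm and tapers to 15 mm dia at 36 mm. It enters the bore with 0.8 mm of play all round. Unmeshed, the wheel stands on the tooth ends, 24 mm above home. The shaft is sprung: pushed on its end it sinks up to 8 mm at 1.5 N/mm (after 3 N), then is solid; it springs up as the teeth mesh.
- oil: Bystander: upright oil bottle with a pointed cap, 36 mm wide, 126 mm tall; origin under its centre.
- marker: Bystander: black marker pen lying down, 134 mm long, 17 mm thick; origin under its centre, long axis y.
- driver: Bystander: small screwdriver lying near the robot, 167 mm long, 22 mm thick; origin under its centre, long axis y.
- spare_cover: Bystander: a single pressed metal cover plate, 30 x 103 x 10 mm; origin under its centre, long axis y.

How it is judged:
On the way, in this order (a step that is already met when the one before it is completed fails the run):
1. the handwheel has been lifted clear of the table (height (world z) of wheel_center above 0.1 m), for 0.1 s.
2. its teeth have meshed and it is fully down on the shoulder (z of wheel_center in the frame of shaft_seat below 0.0415 m and horizontal distance between wheel_center and shaft_seat below 0.004 m), for 0.2 s.
At the end, for the whole second after the job is handed in: The handwheel is meshed and fully home: hub on the shoulder within 2.5 mm, on the shaft's axis within 4 mm, upright within 0.06 rad, at rest and released (all of step 2 and z of wheel_center in the frame of shaft_seat above 0.036 m and angle between wheel_center's own z axis and vertical below 0.06 rad and linear speed of wheel below 0.02 m/s); the robot touches nothing.
It fails at once if the drive was pushed on with more than 50 N by the wheel (contact force between wheel and drive above 50 N).
It fails at once if the robot pushed on the drive itself with more than 50 N (contact force between any of the fingers, the arm and drive above 50 N).
It fails at once if one of the bystanders (oil bottle, marker, screwdriver, single cover plate) was shifted by more than 30 mm (distance of any of oil, marker, driver, spare_cover from where it was at the start of the episode above 0.03 m).
It also fails if it takes over 61 s, if anything falls off the work surface, if the arm or the gripper's body presses on something with over 40 N, if the wrist force passes 120 N, or if a joint passes its speed limit or range.

## Working session

There is one attempt and no reset: what is moved stays moved. The work goes in short steps, Python scripts to look and compute and a shell command to move; the robot and the scene stay as the last step left them, time stands still between calls to the robot, and variables do not carry over. Pictures are saved under pics/ and viewed, and the job is handed in when it is done.

```bash
mkdir -p pics; cat > h.py <<'E'
import numpy as np, cv2
from workcell import arm
def save(name,fn):
    im=arm.grab_frame(name); cv2.imwrite('pics/'+fn,im[:,:,::-1]); return im
def ray(name,u,v,z,cal=None):
    c=cal or arm.get_calibration(name)
    R=cv2.Rodrigues(np.array(c['rvec'],float))[0]; t=np.array(c['tvec'],float)
    d=R.T@np.array([(u-c['cx'])/c['fx'],(v-c['cy'])/c['fy'],1]); o=-R.T@t
    return o+d*(z-o[2])/d[2]
def proj(name,p,cal=None):
    c=cal or arm.get_calibration(name)
    R=cv2.Rodrigues(np.array(c['rvec'],float))[0]; q=R@np.array(p,float)+np.array(c['tvec'],float)
    return np.array([c['fx']*q[0]/q[2]+c['cx'],c['fy']*q[1]/q[2]+c['cy']])
E
python3 - <<'E'
from h import *
for n in('scene','side','wrist'):
    save(n,n+'0.png'); c=arm.get_calibration(n); R=cv2.Rodrigues(np.array(c['rvec']))[0]
    print(n,c['fx'],c['cx'],c['cy'],-R.T@np.array(c['tvec']))
s=arm.get_state();print(s)
E
```

```text
scene 438.26152965248394 284.0752983807692 215.17414341696173 [-0.18679674  0.70852346  0.92380851]
side 403.15501368993364 282.4742688827245 208.85751335107904 [ 0.56592915 -0.92297376  0.57897227]
wrist 317.1954232195868 279.1709689596547 208.85543040028674 [ 0.30400193 -0.46499323  0.37233035]
{'t': 0.15, 'qpos': array([-1.29061948e+00,  2.59074594e-01,  2.09809523e-02,  1.33371654e+00,
       -1.85972833e-05,  1.41820300e+00]), 'qvel': array([ 2.61768976e-05,  5.19862613e-04,  2.91093260e-03, -1.81115296e-03,
        7.61318910e-06, -2.62446898e-04]), 'joint_efforts': array([ 2.64730603e-03, -5.55971575e+01,  3.44661605e+01,  1.14238966e-02,
       -1.88060931e-04,  2.98933742e-06]), 'position': array([ 0.23060121, -0.499103  ,  0.23081634]), 'ee_rot': array([-3.14058776e+00, -1.35726069e-04,  4.32770116e-01]), 'ft_force': array([ 0.29709293, -0.14089729, -0.91323447]), 'torque': array([0.01886088, 0.01827256, 0.00044092]), 'width': 0.08518430946809585}
```

View pics/scene0.png

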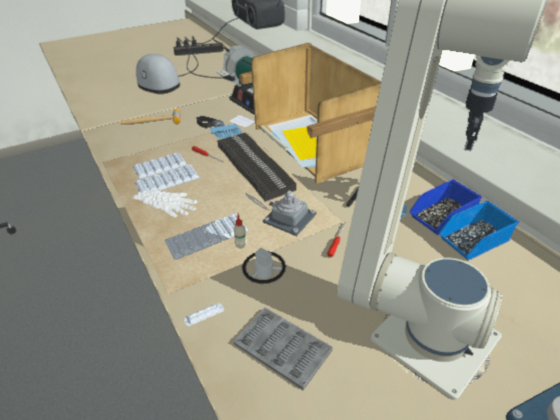

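View pics/side0.png

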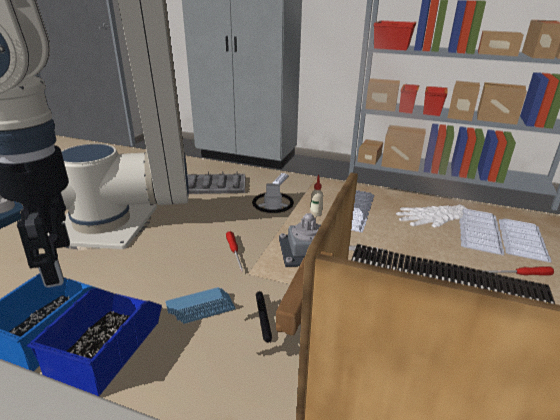

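View pics/wrist0.png

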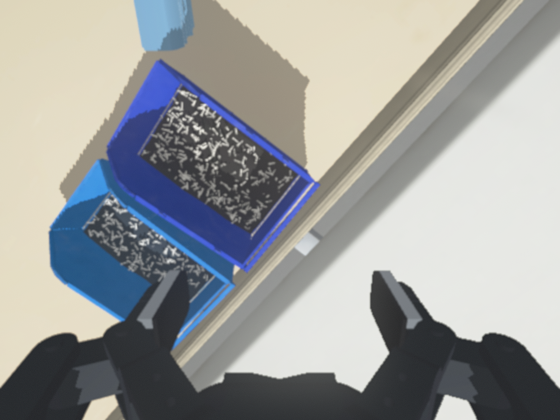

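The wheel is at about (263,266) in scene and (273,197) in side. The drive is at about (290,212) in scene and (303,245) in side. A wooden box stands beyond the drive. I'll enlarge both.

```bash
python3 - <<'E'
import cv2
a=cv2.imread('pics/scene0.png')[185:295,220:350]; cv2.imwrite('pics/sc1.png',cv2.resize(a,None,fx=5,fy=5,interpolation=cv2.INTER_CUBIC))
a=cv2.imread('pics/side0.png')[165:285,235:365]; cv2.imwrite('pics/si1.png',cv2.resize(a,None,fx=5,fy=5,interpolation=cv2.INTER_CUBIC))
E
```

```text
(no output)
```

View pics/sc1.png

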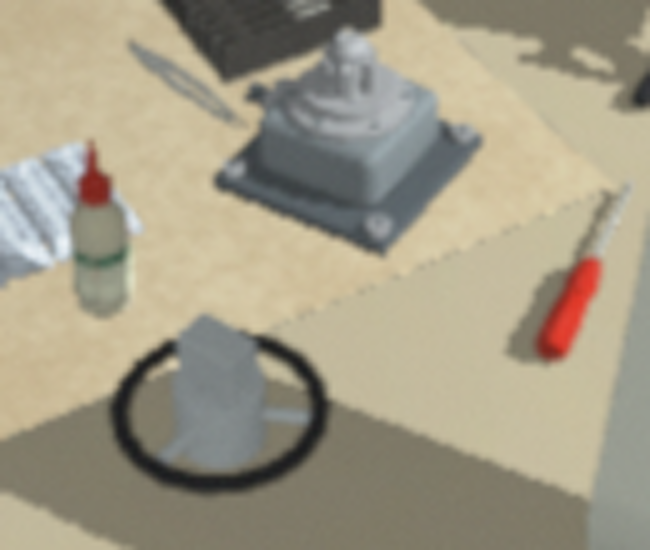

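View pics/si1.png

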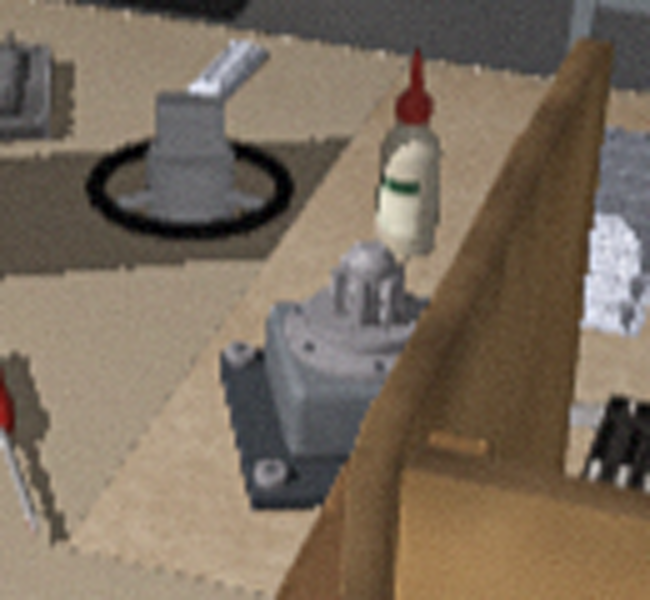

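```bash
python3 - <<'E'
from h import *
print('wheel',ray('scene',264,267.2,.0225),ray('side',273,202.2,.0225))
print('tip',ray('scene',289.7,192.5,.105),ray('side',308.8,214.3,.105))
# boss top corners crop scene
for p in [(205,316),(262,348),(235,372),(180,343)]: print('boss',ray('scene',220+p[0]/5,185+p[1]/5,.079))
for p in [(158,95),(222,95)]: print('bossside',ray('side',235+p[0]/5,165+p[1]/5,.079))
for n,p in dict(drvtop=(605,1),x=(0,0)).items(): pass
for p in [(222,183),(383,252),(482,142)]: print('plate',ray('scene',220+p[0]/5,185+p[1]/5,.012))
print('oil',ray('scene',240.5,246,.0),ray('side',316,215,0))
E
```

```text
wheel [0.45511469 0.14318934 0.0225    ] [0.46071421 0.13453843 0.0225    ]
tip [ 0.5687876  -0.07982316  0.105     ] [ 0.56823223 -0.07475349  0.105     ]
boss [0.47281848 0.13483589 0.079     ]
boss [0.43232985 0.13045941 0.079     ]
boss [0.42981506 0.15325615 0.079     ]
boss [0.46729899 0.15876809 0.079     ]
bossside [0.44112623 0.13896986 0.079     ]
bossside [0.47825791 0.14341047 0.079     ]
plate [ 0.60591377 -0.00178958  0.012     ]
plate [ 0.48718665 -0.02539605  0.012     ]
plate [ 0.51316508 -0.14764569  0.012     ]
oil [0.58641208 0.11782031 0.        ] [0.5898712  0.11133643 0.        ]
```

```bash
cat >> h.py <<'E'
def plan(x,y,z,yaw=None):
    s=arm.get_state(); p=np.array(s['position']); R=cv2.Rodrigues
    from scipy.spatial.transform import Rotation as Ro
    M=Ro.from_euler('xyz',s['ee_rot']).as_matrix()
    d=M.T@(np.array([x,y,z])-p)*100
    print('t',round(s['t'],2),'pos',p.round(4),'rot',np.round(s['ee_rot'],4),'F',np.round(s['ft_force'],2),'w',round(s['width'],4),'q',np.round(s['qpos'],2))
    print('tx,ty,tz',d.round(2), 'roll',None if yaw is None else round(-((yaw-s['ee_rot'][2]+np.pi)%(2*np.pi)-np.pi),3))
E
python3 -c "
from h import *
plan(.456,.142,.26,.43);plan(.34,-.18,.27)"
```

```text
t 0.15 pos [ 0.2306 -0.4991  0.2308] rot [-3.1406e+00 -1.0000e-04  4.3280e-01] F [ 0.3  -0.14 -0.91] w 0.0852 q [-1.29  0.26  0.02  1.33 -0.    1.42]
tx,ty,tz [ 47.35 -48.75  -2.86] roll 0.003
t 0.15 pos [ 0.2306 -0.4991  0.2308] rot [-3.1406e+00 -1.0000e-04  4.3280e-01] F [ 0.3  -0.14 -0.91] w 0.0852 q [-1.29  0.26  0.02  1.33 -0.    1.42]
tx,ty,tz [ 23.31 -24.38  -3.89] roll None
```

```bash
python3 -m inch '[{"tx":4,"ty":-4,"tz":-3,"roll":-0.12},{"tx":8,"ty":-8,"tz":-4,"roll":-0.24},{"tx":12,"ty":-12,"tz":-4,"roll":-0.36},{"tx":16,"ty":-16,"tz":-4,"roll":-0.48},{"tx":20,"ty":-20,"tz":-4,"roll":-0.6},{"tx":23,"ty":-23,"tz":-4,"roll":-0.72},{"tx":26,"ty":-26,"tz":-4,"roll":-0.84},{"tx":28,"ty":-28.5,"tz":-4,"roll":-0.96},{"tx":30,"ty":-31,"tz":-4,"roll":-1.08},{"tx":32,"ty":-33,"tz":-4,"roll":-1.2},{"tx":34,"ty":-35,"tz":-4,"roll":-1.32},{"tx":36,"ty":-37,"tz":-4,"roll":-1.44}]' 60; python3 -c "
from h import *
plan(.456,.142,.26,.13+np.pi)"
```

```text
t 0.15 pos [ 0.2306 -0.4991  0.2308] rot [-3.1406e+00 -1.0000e-04  4.3280e-01] F [ 0.3  -0.14 -0.91] w 0.0852 q [-1.29  0.26  0.02  1.33 -0.    1.42]
tx,ty,tz [ 47.35 -48.75  -2.86] roll -2.839invalid input
```

```bash
python3 -m inch '[{"tx":4,"ty":-4,"tz":-3,"roll":-0.12,"fingers":100}]'; python3 -c "
from h import *
plan(.456,.142,.26,.13+np.pi)"
```

```text
t: 0.23
position: [0.2419, -0.467, 0.2463]
ee_rot: [-3.135, -0.001, 0.548]
ft_force: [0.5, 1.1, -0.6]
width: 0.0851
t 0.23 pos [ 0.2419 -0.467   0.2463] rot [-3.135e+00 -6.000e-04  5.481e-01] F [ 0.46  1.1  -0.56] w 0.0851 q [-1.25  0.22  0.    1.36 -0.    1.34]
tx,ty,tz [ 50.01 -40.83  -1.07] roll -2.724
```

```bash
python3 -m inch '[{"tx":4,"ty":-3,"tz":-2,"roll":-0.12,"fingers":100},{"tx":8,"ty":-6,"tz":-2,"roll":-0.24,"fingers":100},{"tx":12,"ty":-10,"tz":-2,"roll":-0.36,"fingers":100},{"tx":15,"ty":-13,"tz":-2,"roll":-0.48,"fingers":100},{"tx":18,"ty":-16,"tz":-2,"roll":-0.6,"fingers":100},{"tx":21,"ty":-18,"tz":-2,"roll":-0.72,"fingers":100},{"tx":24,"ty":-20,"tz":-2,"roll":-0.84,"fingers":100},{"tx":27,"ty":-22,"tz":-2,"roll":-0.96,"fingers":100},{"tx":30,"ty":-24,"tz":-2,"roll":-1.08,"fingers":100},{"tx":32,"ty":-26,"tz":-2,"roll":-1.2,"fingers":100},{"tx":34,"ty":-28,"tz":-2,"roll":-1.32,"fingers":100},{"tx":36,"ty":-30,"tz":-2,"roll":-1.44,"fingers":100}]'; python3 -c "
from h import *
plan(.456,.142,.26,.13+np.pi)"
```

```text
t: 1.23
position: [0.3929, -0.0215, 0.2685]
ee_rot: [-3.141, -0.007, 1.995]
ft_force: [0.6, -0.9, 0.6]
width: 0.085
t 1.23 pos [ 0.3929 -0.0215  0.2685] rot [-3.1414 -0.0066  1.9952] F [ 0.65 -0.87  0.55] w 0.085 q [-0.27 -0.02 -0.21  1.38  0.    0.87]
tx,ty,tz [12.29 12.48  0.93] roll -1.276
```

```bash
python3 -m inch '[{"tx":2,"ty":2,"tz":0,"roll":-0.12,"fingers":100},{"tx":4,"ty":4,"tz":0,"roll":-0.24,"fingers":100},{"tx":6,"ty":6,"tz":0,"roll":-0.36,"fingers":100},{"tx":8,"ty":8,"tz":0,"roll":-0.48,"fingers":100},{"tx":10,"ty":10,"tz":0,"roll":-0.6,"fingers":100},{"tx":12,"ty":12,"tz":0,"roll":-0.72,"fingers":100},{"tx":12.3,"ty":12.5,"tz":0,"roll":-0.84,"fingers":100},{"tx":12.3,"ty":12.5,"tz":0,"roll":-0.96,"fingers":100},{"tx":12.3,"ty":12.5,"tz":0,"roll":-1.08,"fingers":100},{"tx":12.3,"ty":12.5,"tz":0,"roll":-1.2,"fingers":100},{"tx":12.3,"ty":12.5,"tz":0,"roll":-1.276,"fingers":100},{"tx":12.3,"ty":12.5,"tz":0,"roll":-1.276,"fingers":100}]'; python3 - <<'E'
from h import *
import json
c=arm.get_calibration('wrist'); json.dump({k:np.array(v).tolist() for k,v in c.items()},open('c1.json','w'))
save('wrist','w1.png'); plan(.456,.142,.2)
print(proj('wrist',(.456,.142,.079),c),proj('wrist',(.456,.142,.022),c), proj('wrist',(.568,-.077,.105),c))
E
```

```text
t: 2.23
position: [0.456, 0.1421, 0.269]
ee_rot: [3.135, -0.003, -3.008]
ft_force: [-0.4, 0.3, -0.4]
width: 0.0858
t 2.28 pos [0.4561 0.1421 0.2691] rot [ 3.1353e+00 -2.5000e-03 -3.0134e+00] F [ 0.56 -0.88 -0.13] w 0.0854 q [ 0.12  0.13 -0.05  1.39  0.01 -0.01]
tx,ty,tz [-0.01 -0.05  6.91] roll None
[278.05199752 184.36176103] [277.93389896 173.29640431] [ 62.29048109 264.87589102]
```

View pics/w1.png

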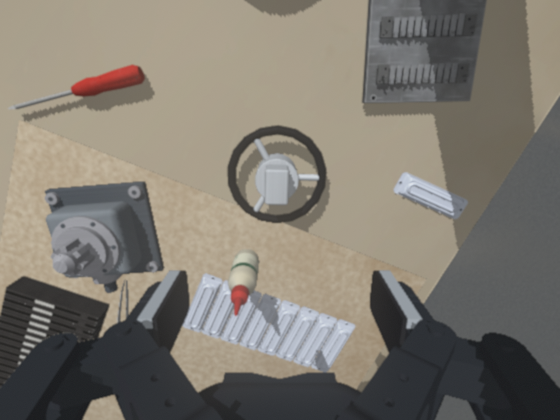

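```bash
python3 - <<'E'
import cv2
a=cv2.imread('pics/w1.png')
cv2.imwrite('pics/w1a.png',cv2.resize(a[120:230,222:332],None,fx=5,fy=5,interpolation=cv2.INTER_CUBIC))
cv2.imwrite('pics/w1b.png',cv2.resize(a[175:295,35:165],None,fx=5,fy=5,interpolation=cv2.INTER_CUBIC))
E
```

```text
(no output)
```

View pics/w1a.png

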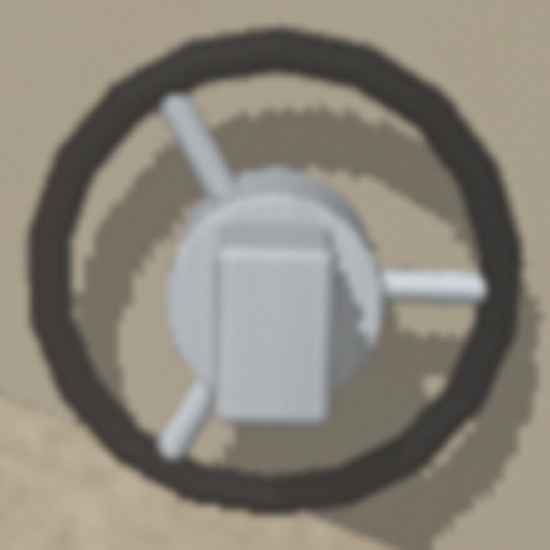

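View pics/w1b.png

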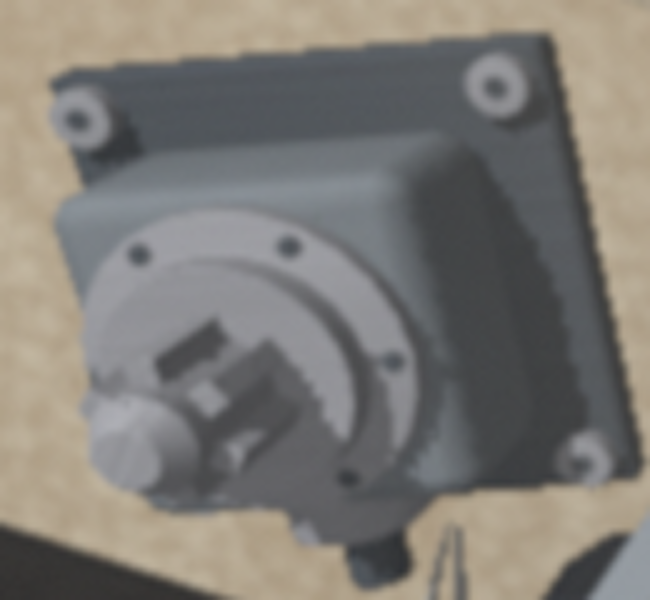

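```bash
python3 - <<'E'
from h import *
import json
c=json.load(open('c1.json'))
print(ray(0,276.8,187,.079,c),ray(0,277,174,.022,c),ray(0,60,267,.106,c))
for p in [(223,247),(328,249),(329,420),(219,417)]: print(ray(0,222+p[0]/5,120+p[1]/5,.079,c).round(4))
plan(.456,.141,.12)
E
```

```text
[0.45907117 0.14104588 0.079     ] [0.4570353  0.14096325 0.022     ] [ 0.57028205 -0.07895286  0.106     ]
[0.4415 0.1279 0.079 ]
[0.439  0.1499 0.079 ]
[0.4765 0.1555 0.079 ]
[0.479  0.1315 0.079 ]
t 2.28 pos [0.4561 0.1421 0.2691] rot [ 3.1353e+00 -2.5000e-03 -3.0134e+00] F [ 0.56 -0.88 -0.13] w 0.0854 q [ 0.12  0.13 -0.05  1.39  0.01 -0.01]
tx,ty,tz [-0.02 -0.2  14.91] roll None
```

```bash
python3 -c "
from h import *
plan(.458,.141,.048)"
python3 -m inch '[{"tx":-0.2,"ty":-0.2,"tz":4,"roll":0,"fingers":100},{"tx":-0.2,"ty":-0.2,"tz":8,"roll":0,"fingers":100},{"tx":-0.2,"ty":-0.2,"tz":12,"roll":0,"fingers":100},{"tx":-0.2,"ty":-0.2,"tz":15,"roll":0,"fingers":100},{"tx":-0.2,"ty":-0.2,"tz":17,"roll":0,"fingers":100},{"tx":-0.2,"ty":-0.2,"tz":17,"roll":0,"fingers":100}]'; python3 - <<'E'
from h import *
save('wrist','w2.png'); plan(.458,.141,.048)
E
```

```text
t 2.28 pos [0.4561 0.1421 0.2691] rot [ 3.1353e+00 -2.5000e-03 -3.0134e+00] F [ 0.56 -0.88 -0.13] w 0.0854 q [ 0.12  0.13 -0.05  1.39  0.01 -0.01]
tx,ty,tz [-0.23 -0.27 22.11] roll None
t: 2.78
position: [0.4553, 0.141, 0.0954]
ee_rot: [3.135, -0.009, -3.017]
ft_force: [-0.0, -0.3, -0.1]
width: 0.0853
t 2.83 pos [0.4565 0.1411 0.0977] rot [ 3.1354 -0.0065 -3.0159] F [-0.43 -0.53  1.07] w 0.0856 q [ 0.12  0.22 -0.39  0.97  0.01 -0.01]
tx,ty,tz [-0.18 -0.06  4.97] roll None
```

View pics/w2.png

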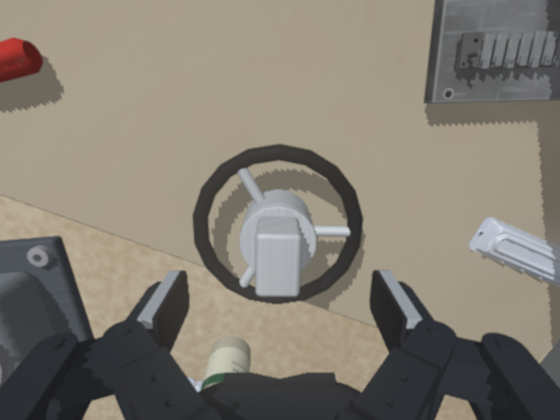

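```bash

python3 -m inch '[{"tx":-0.2,"ty":-0.05,"tz":2.5,"roll":0,"fingers":100},{"tx":-0.2,"ty":-0.05,"tz":4.9,"roll":0,"fingers":100},{"tx":-0.2,"ty":-0.05,"tz":4.9,"roll":0,"fingers":100},{"tx":-0.2,"ty":-0.05,"tz":4.9,"roll":0,"fingers":100}]'; python3 - <<'E'
from h import *
save('wrist','w3.png'); plan(.458,.141,.048)
E
```

```text
t: 3.17
position: [0.4585, 0.1412, 0.0497]
ee_rot: [3.135, -0.007, -3.017]
ft_force: [0.1, -0.2, 0.1]
width: 0.085
t 3.22 pos [0.4591 0.1413 0.0504] rot [ 3.1354 -0.005  -3.0168] F [ 0.89 -0.6   0.5 ] w 0.0856 q [ 0.12  0.27 -0.46  0.85  0.01 -0.01]
tx,ty,tz [ 0.11 -0.01  0.25] roll None
```

View pics/w3.png

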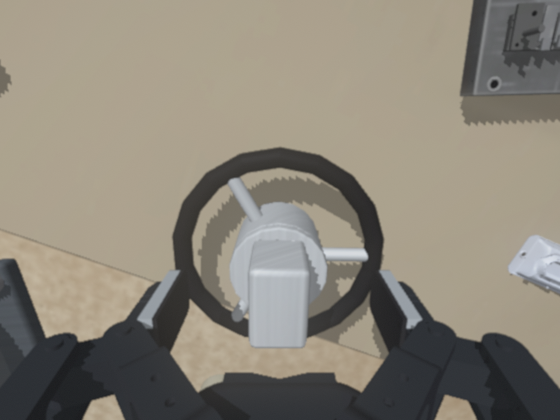

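```bash

python3 -m inch '[{"tx":0,"ty":0,"tz":0,"roll":0,"fingers":0},{"tx":0,"ty":0,"tz":0,"roll":0,"fingers":0},{"tx":0,"ty":0,"tz":0,"roll":0,"fingers":0},{"tx":0,"ty":0,"tz":0,"roll":0,"fingers":0},{"tx":0,"ty":0,"tz":0,"roll":0,"fingers":0},{"tx":0,"ty":0,"tz":0,"roll":0,"fingers":0},{"tx":0,"ty":0,"tz":0,"roll":0,"fingers":0},{"tx":0,"ty":0,"tz":0,"roll":0,"fingers":0},{"tx":0,"ty":0,"tz":0,"roll":0,"fingers":0},{"tx":0,"ty":0,"tz":0,"roll":0,"fingers":0}]' 70; python3 - <<'E'
from h import *
plan(.458,.141,.048)
E
```

```text
t: 4.05
position: [0.4594, 0.1412, 0.0511]
ee_rot: [3.136, -0.004, -3.017]
ft_force: [-0.8, -0.5, 5.6]
width: 0.0252
t 4.05 pos [0.4594 0.1412 0.0511] rot [ 3.1356 -0.0041 -3.0167] F [-0.84 -0.48  5.57] w 0.0252 q [ 0.12  0.27 -0.45  0.85  0.01 -0.01]
tx,ty,tz [ 0.14 -0.    0.31] roll None
```

```bash

python3 -m inch '[{"tx":0,"ty":0,"tz":-1,"roll":0,"fingers":0},{"tx":0,"ty":0,"tz":-3,"roll":0,"fingers":0},{"tx":0,"ty":0,"tz":-6,"roll":0,"fingers":0},{"tx":0,"ty":0,"tz":-9,"roll":0,"fingers":0},{"tx":0,"ty":0,"tz":-12,"roll":0,"fingers":0},{"tx":0,"ty":0,"tz":-15,"roll":0,"fingers":0},{"tx":0,"ty":0,"tz":-16,"roll":0,"fingers":0},{"tx":0,"ty":0,"tz":-16,"roll":0,"fingers":0},{"tx":0,"ty":0,"tz":-16,"roll":0,"fingers":0}]' ; python3 - <<'E'
from h import *
plan(.57,-.078,.21,-3.016)
save('side','s2.png');save('wrist','w4.png')
E
```

```text
t: 4.8
position: [0.4598, 0.1403, 0.2098]
ee_rot: [3.136, -0.005, -3.017]
ft_force: [-0.6, -0.5, -5.5]
width: 0.0249
t 4.8 pos [0.4598 0.1403 0.2098] rot [ 3.1356 -0.0051 -3.0168] F [-0.63 -0.54 -5.45] w 0.0249 q [ 0.12  0.15 -0.17  1.25  0.01 -0.01]
tx,ty,tz [ -8.21 -23.03  -0.2 ] roll -0.001
```

View pics/w4.png

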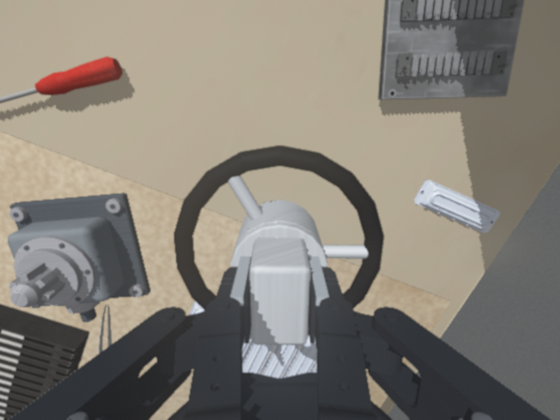

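View pics/s2.png

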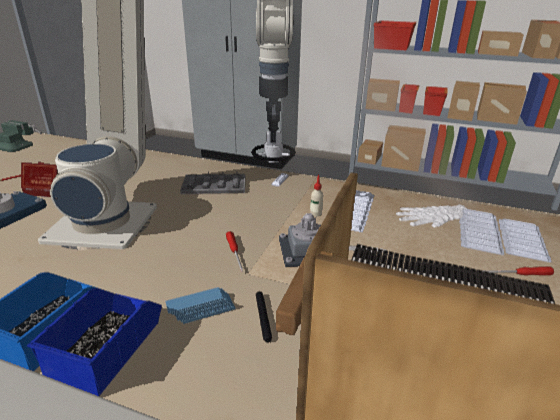

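```bash
python3 -c "
from h import *
plan(.57,.05,.22)"
python3 -m inch '[{"tx":-2,"ty":-2,"tz":-1,"roll":0,"fingers":0},{"tx":-4,"ty":-4,"tz":-1,"roll":0,"fingers":0},{"tx":-6,"ty":-6,"tz":-1,"roll":0,"fingers":0},{"tx":-8,"ty":-8,"tz":-1,"roll":0,"fingers":0},{"tx":-9.8,"ty":-10,"tz":-1,"roll":0,"fingers":0},{"tx":-9.8,"ty":-10.5,"tz":-1,"roll":0,"fingers":0},{"tx":-9.8,"ty":-10.5,"tz":-1,"roll":0,"fingers":0},{"tx":-9.8,"ty":-10.5,"tz":-1,"roll":0,"fingers":0}]' ; python3 - <<'E'
from h import *
import json
c=arm.get_calibration('wrist'); json.dump({k:np.array(v).tolist() for k,v in c.items()},open('c2.json','w'))
a=save('wrist','w5.png');plan(.57,-.078,.21,-3.016)
q=proj(0,(.57,-.079,.106),c);print(q,proj(0,(.57,-.079,.07),c))
u,v=q.astype(int);u=max(u,60);a=a[v-60:v+60,u-60:u+60];print(u-60,v-60)
cv2.imwrite('pics/w5a.png',cv2.resize(a[:,:,::-1],None,fx=5,fy=5,interpolation=cv2.INTER_CUBIC))
E
```

```text
t 4.9 pos [0.4592 0.1402 0.2089] rot [ 3.1355 -0.0076 -3.0167] F [ 0.65  1.11 -4.52] w 0.025 q [ 0.12  0.15 -0.17  1.25  0.01 -0.01]
tx,ty,tz [ -9.86 -10.33  -1.25] roll None
t: 5.57
position: [0.5688, 0.0482, 0.2157]
ee_rot: [3.135, -0.011, -3.018]
ft_force: [0.0, 1.1, -4.4]
width: 0.0252
t 5.62 pos [0.5687 0.0487 0.2163] rot [ 3.1348 -0.01   -3.0167] F [-0.05 -0.06 -4.92] w 0.025 q [-0.06  0.31  0.05  1.33  0.   -0.19]
tx,ty,tz [  1.44 -12.59   0.56] roll -0.001
[123.97478432 192.25054426] [141.80917914 182.2557487 ]
63 132
```

View pics/w5.png

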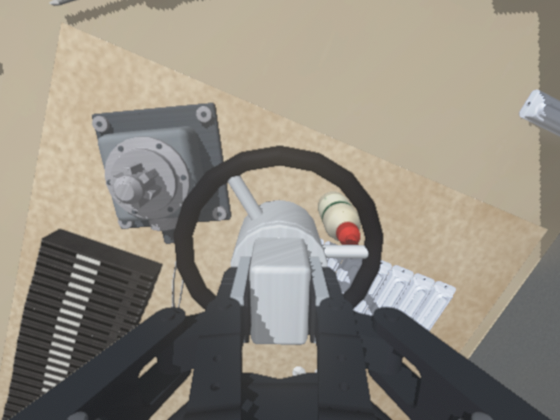

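View pics/w5a.png

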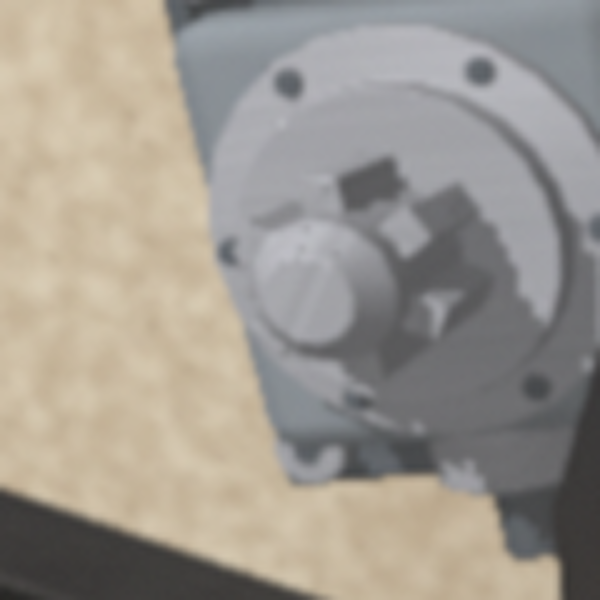

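```bash
python3 - <<'E'
from h import *
import json
c=json.load(open('c2.json'))
p=ray(0,124.4,191.4,.106,c);print(p)
im=cv2.imread('pics/w5a.png'); out=[]
def P(x,y,z): return ((proj(0,(x,y,z),c)-[63,132]+.5)*5).astype(int)
for ph in (0,10,20,30,40,50):
    b=im.copy()
    for k in range(6):
        a=np.radians(ph+60*k); u=np.array([np.cos(a),np.sin(a)]); w=np.array([-u[1],u[0]])
        q=[P(*(p[:2]+r*u+s*w),.094) for r,s in((.0124,.0035),(.018,.0035),(.018,-.0035),(.0124,-.0035))]
        cv2.polylines(b,[np.array(q)],True,(0,0,255),1)
        q=[P(*(p[:2]+r*u+s*w),z) for r,s,z in((.018,.0035,.094),(.018,.0035,.07),(.018,-.0035,.07),(.018,-.0035,.094))]
        cv2.polylines(b,[np.array(q)],False,(0,255,255),1)
    cv2.putText(b,str(ph),(20,560),0,2,(0,255,0),3); out.append(b[130:430,200:560][:, :][:, :])
    out[-1]=cv2.resize(b[130:430,200:530],(266,250)); cv2.putText(out[-1],str(ph),(5,240),0,1,(0,255,0),2)
cv2.imwrite('pics/ov.png',np.vstack([np.hstack(out[:3]),np.hstack(out[3:])]))
E
```

```text
[ 0.56923157 -0.07863767  0.106     ]
```

View pics/ov.png

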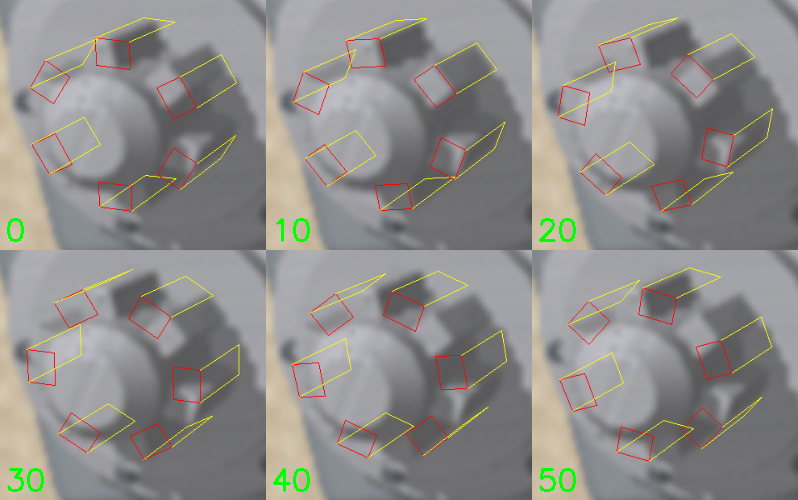

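```bash
python3 - <<'E'
from h import *
import json
c=json.load(open('c2.json'))
p=ray(0,124.4,191.4,.106,c)
src=cv2.imread('pics/w5.png')[132:252,63:183]; im=cv2.resize(src,None,fx=10,fy=10,interpolation=cv2.INTER_CUBIC); out=[]
def P(x,y,z): return ((proj(0,(x,y,z),c)-[63,132]+.5)*10).astype(int)
for ph in (None,3,8,13):
    b=im.copy()
    for k in range(6):
        if ph is None: break
        a=np.radians(ph+60*k); u=np.array([np.cos(a),np.sin(a)]); w=np.array([-u[1],u[0]])
        q=[P(*(p[:2]+r*u+s*w),.094) for r,s in((.0124,.0035),(.018,.0035),(.018,-.0035),(.0124,-.0035))]
        cv2.polylines(b,[np.array(q)],True,(0,0,255),1)
        q=[P(*(p[:2]+r*u+s*w),z) for r,s,z in((.018,.0035,.094),(.018,.0035,.07),(.018,-.0035,.07),(.018,-.0035,.094))]
        cv2.polylines(b,[np.array(q)],False,(0,255,255),1)
    b=b[260:860,460:1060]; b=cv2.resize(b,(400,300)) if 0 else cv2.resize(b,(300,300)); b=b if ph is None else b
    cv2.putText(b,str(ph),(5,290),0,1,(0,255,0),2); out.append(cv2.convertScaleAbs(b,alpha=1.5))
cv2.imwrite('pics/ov2.png',np.vstack([np.hstack(out[:2]),np.hstack(out[2:])]))
E
```

```text
(no output)
```

View pics/ov2.png

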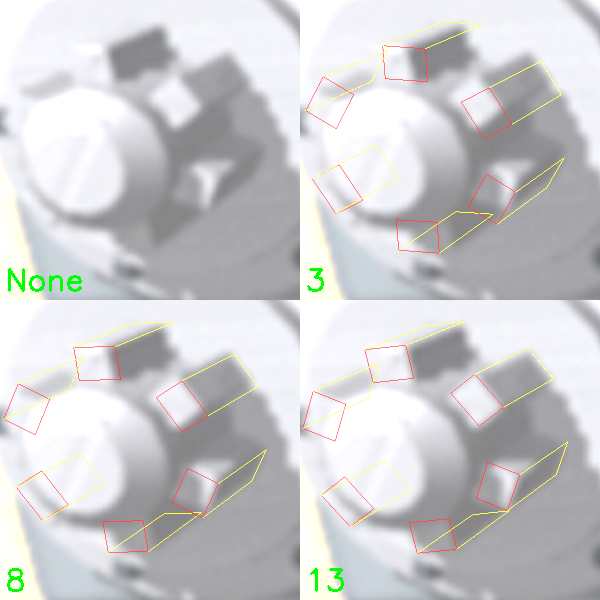

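```bash
python3 - <<'E'
from h import *
import json
c=json.load(open('c2.json'))
im=cv2.imread('pics/w5.png')
m=(im.max(2)<75)
cv2.imwrite('pics/m.png',cv2.resize(im[130:350,160:400],None,fx=3,fy=2.7))
T=np.array([.5687,.0487,.2163])
th=np.linspace(0,2*np.pi,400)
def ext(cx,cy):
    best=[]
    for z in (.182-.0005,.193):
        q=np.array([proj(0,(cx+.0625*np.cos(t),cy+.0625*np.sin(t),z),c) for t in th]); best.append(q)
    q=np.vstack(best); return q[:,0].min(),q[:,0].max(),q[:,1].min()
for dx in(-.004,-.002,0,.002): print(dx,np.round(ext(T[0]+dx,T[1]),1))
print(np.round(ext(T[0],T[1]+.002),1))
# measured extremes
g=im.max(2).astype(int)
print('row240',g[238,165:200:1],g[238,362:394])
print('col279',g[138:175,279])
E
```

```text
-0.004 [170.3 390.8 135. ]
-0.002 [170.3 390.  138.7]
0 [170.2 389.2 142.4]
0.002 [170.1 388.4 146.1]
[173.8 392.6 142.9]
row240 [101 103 103 102  98  90  77  74  68  61  60  60  61  60  61  59  61  60
  59  58  58  58  58  58  57  56  59  91 146 186 192 190 191 192 193] [194 188 158  91  50  50  51  53  53  52  53  52  52  53  52  53  51  51
  49  48  74 140 192 200 198 197 196 194 194 193 193 193]
col279 [196 197 197 199 202 209 200 152  91  71  72  73  74  76  77  76  75  74
  74  71  70  69  69  69  68  67  67 107 173 202 204 199 196 194 191 191
 192]
```

View pics/m.png

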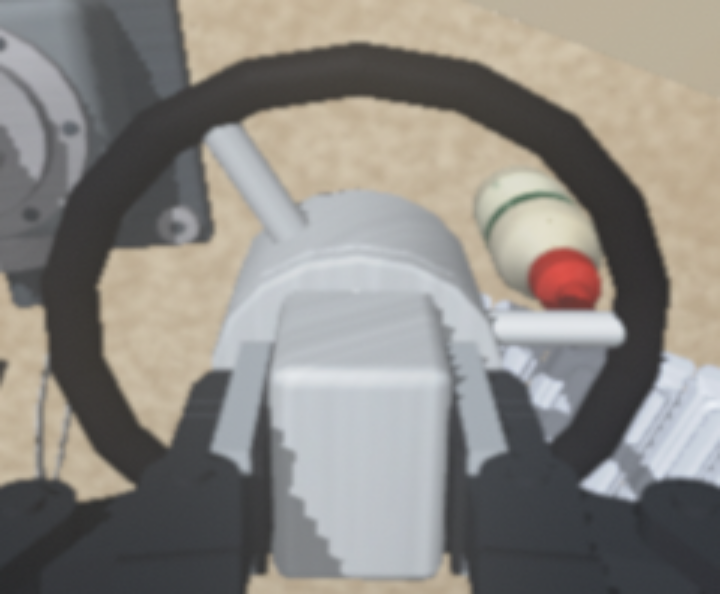

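```bash
python3 - <<'E'
from h import *
import json
c=json.load(open('c2.json'))
T=np.array([.5687,.0487,.2163])
for z in (.2442,.2402):
  a=ray(0,279.5,268.5,z,c);b=ray(0,279.5,343.5,z,c);print(z,a-T,b-T,np.linalg.norm(a-b),((a+b)/2-T))
ph=np.linspace(0,2*np.pi,40);th=np.linspace(0,2*np.pi,200)
for dz in(0,-.004):
 for dx in(-.002,0,.002):
  P=np.array([(T[0]+dx+(.057+.0055*np.cos(f))*np.cos(t),T[1]+(.057+.0055*np.cos(f))*np.sin(t),.187+dz+.0055*np.sin(f)) for t in th for f in ph])
  q=np.array([proj(0,p,c) for p in P[::3]]);print(dz,dx,q[:,0].min(),q[:,0].max(),q[:,1].min())
E
```

```text
0.2442 [-0.01907523 -0.00301359  0.0279    ] [0.01732207 0.0015154  0.0279    ] 0.03667799448027069 [-0.00087658 -0.0007491   0.0279    ]
0.2402 [-0.01692091 -0.0027148   0.0239    ] [0.02075468 0.00197325 0.0239    ] 0.03796613964058545 [ 0.00191688 -0.00037077  0.0239    ]
0 -0.002 173.18483555902662 386.9584759857751 139.7066693312483
0 0 173.11052248014056 386.1773104265336 143.49146471822849
0 0.002 173.03669768292932 385.4012922203095 147.24920246030436
-0.004 -0.002 175.29033071022792 384.7204209197002 138.97483387773096
-0.004 0 175.21072087519124 383.9623455606347 142.67904085078075
-0.004 0.002 175.13162358010877 383.2091644288529 146.35734610204497
```

```bash
python3 -c "
from h import *
plan(.569,-.0788,.178,-2.956)"

```

```text
t 5.62 pos [0.5687 0.0487 0.2163] rot [ 3.1348 -0.01   -3.0167] F [-0.05 -0.06 -4.92] w 0.025 q [-0.06  0.31  0.05  1.33  0.   -0.19]
tx,ty,tz [  1.52 -12.68   3.76] roll -0.061
```

```bash

python3 -m inch '[{"tx":0.3,"ty":-3,"tz":0,"roll":-0.02,"fingers":0},{"tx":0.7,"ty":-6,"tz":0,"roll":-0.04,"fingers":0},{"tx":1,"ty":-9,"tz":0,"roll":-0.06,"fingers":0},{"tx":1.5,"ty":-12,"tz":0.5,"roll":-0.06,"fingers":0},{"tx":1.5,"ty":-12.7,"tz":2,"roll":-0.06,"fingers":0},{"tx":1.5,"ty":-12.7,"tz":3.8,"roll":-0.06,"fingers":0},{"tx":1.5,"ty":-12.7,"tz":3.8,"roll":-0.06,"fingers":0},{"tx":1.5,"ty":-12.7,"tz":3.8,"roll":-0.06,"fingers":0}]' ; python3 - <<'E'
from h import *
for n in('scene','side'):
    a=save(n,n+'3.png')
    u,v=proj(n,(.57,-.08,.12)).astype(int); a=a[v-45:v+45,u-45:u+45,::-1]; print(n,u-45,v-45)
    cv2.imwrite('pics/%s3c.png'%n,cv2.resize(a,None,fx=6,fy=6,interpolation=cv2.INTER_CUBIC))
plan(.569,-.0788,.178,-2.956)
E
```

```text
t: 6.28
position: [0.5682, -0.078, 0.1773]
ee_rot: [3.133, -0.011, -2.956]
ft_force: [-0.5, 0.3, -3.8]
width: 0.0248
scene 244 143
side 264 164
t 6.38 pos [ 0.5693 -0.0781  0.1787] rot [ 3.1346 -0.0086 -2.9555] F [-0.68 -0.36 -4.77] w 0.025 q [-0.28  0.33 -0.02  1.24  0.   -0.47]
tx,ty,tz [ 0.04 -0.06  0.07] roll 0.0
```

View pics/scene3c.png

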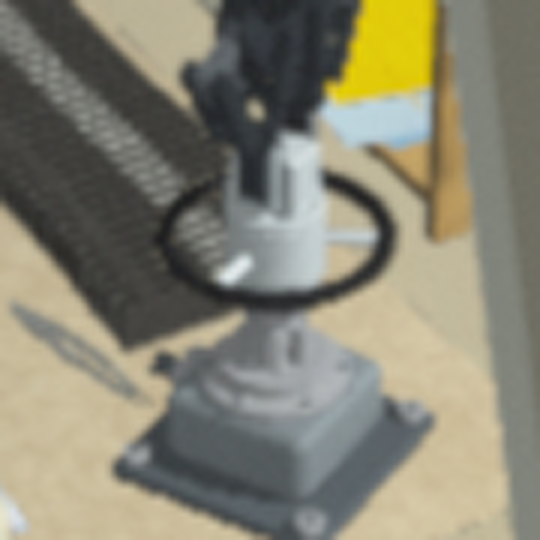

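View pics/side3c.png

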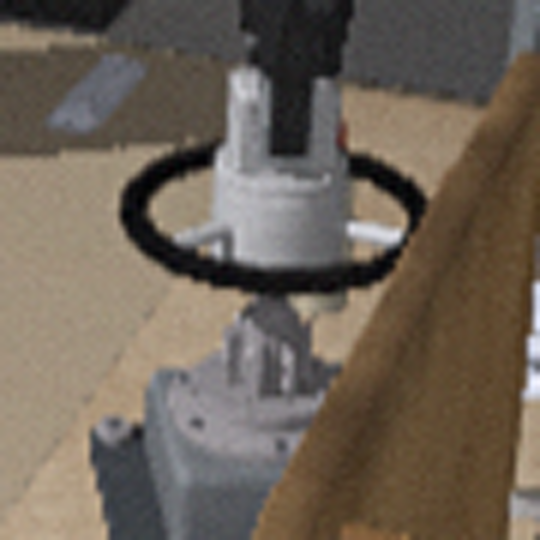

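```bash
python3 - <<'E'
from h import *
o={'scene':(244,143),'side':(264,164)}
for n in o:
  for z in (.17,.15,.127,.106,.095,.08): print(n,z,((proj(n,(.5693,-.0785,z))-o[n]+.5)*6).round(1))
  print((proj(n,(.5793,-.0785,.1))-proj(n,(.5693,-.0785,.1)))*6,(proj(n,(.5693,-.0685,.1))-proj(n,(.5693,-.0785,.1)))*6)
  a=cv2.imread('pics/%s3.png'%n);u,v=o[n]
  cv2.imwrite('pics/%s3d.png'%n,cv2.resize(a[v+15:v+75,u+15:u+75],None,fx=10,fy=10,interpolation=cv2.INTER_CUBIC))
E
```

```text
scene 0.17 [274.7 197.1]
scene 0.15 [274.7 229.6]
scene 0.127 [274.7 266.3]
scene 0.106 [274.7 299.2]
scene 0.095 [274.7 316.1]
scene 0.08 [274.7 338.9]
[-13.83624512  -7.99795433] [-13.38884142   8.42469873]
side 0.17 [282.5 163.1]
side 0.15 [279.9 209.2]
side 0.127 [277. 261.]
side 0.106 [274.4 307.3]
side 0.095 [273.  331.2]
side 0.08 [271.2 363.4]
[25.00847973  1.38871841] [  0.58902852 -12.1986207 ]
```

View pics/side3d.png

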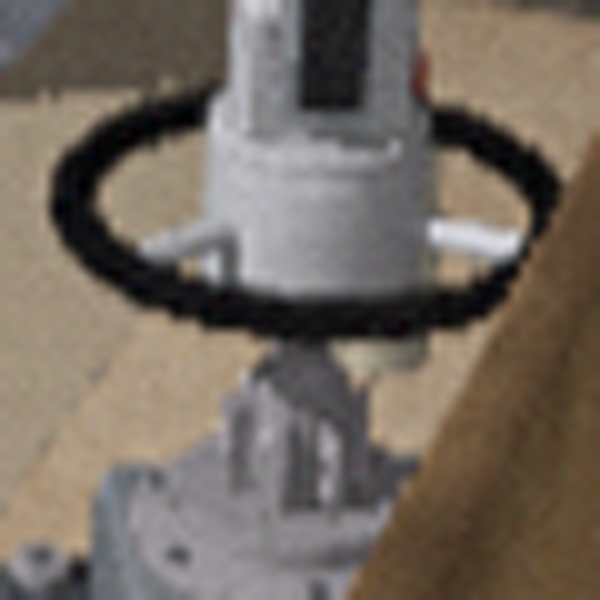

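View pics/scene3d.png

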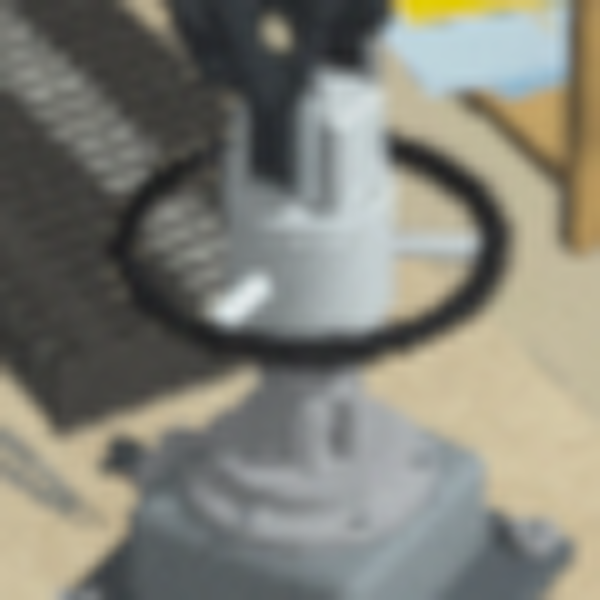

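```bash

python3 -m inch '[{"tx":0.02,"ty":0.05,"tz":0.7,"roll":0,"fingers":0},{"tx":0.02,"ty":0.05,"tz":1.5,"roll":0,"fingers":0},{"tx":0.02,"ty":0.05,"tz":2,"roll":0,"fingers":0},{"tx":0.02,"ty":0.05,"tz":2.3,"roll":0,"fingers":0},{"tx":0.02,"ty":0.05,"tz":2.5,"roll":0,"fingers":0},{"tx":0.02,"ty":0.05,"tz":2.5,"roll":0,"fingers":0}]' ; python3 - <<'E'
from h import *
plan(.569,-.0775,.147,-2.956)
E
```

```text
t: 6.88
position: [0.5686, -0.0775, 0.1531]
ee_rot: [3.134, -0.009, -2.955]
ft_force: [-0.1, -0.5, -4.6]
width: 0.025
t 6.88 pos [ 0.5686 -0.0775  0.1531] rot [ 3.1342 -0.0094 -2.9555] F [-0.14 -0.5  -4.59] w 0.025 q [-0.28  0.34 -0.06  1.18  0.   -0.47]
tx,ty,tz [-0.05 -0.02  0.61] roll 0.001
```

```bash

python3 -m inch '[{"tx":0,"ty":0,"tz":0.2,"roll":0,"fingers":0},{"tx":0,"ty":0,"tz":0.4,"roll":0,"fingers":0},{"tx":0,"ty":0,"tz":0.6,"roll":0,"fingers":0},{"tx":0,"ty":0,"tz":0.6,"roll":0,"fingers":0}]' ; python3 - <<'E'
from h import *
plan(.569,-.0775,.144,-2.956)
E
```

```text
t: 7.22
position: [0.5683, -0.0774, 0.1467]
ee_rot: [3.134, -0.01, -2.956]
ft_force: [0.2, -0.1, -4.5]
width: 0.0251
t 7.22 pos [ 0.5683 -0.0774  0.1467] rot [ 3.134  -0.0099 -2.9555] F [ 0.2  -0.13 -4.5 ] w 0.0251 q [-0.28  0.34 -0.08  1.16  0.   -0.47]
tx,ty,tz [-0.07 -0.02  0.27] roll 0.0
```

```bash

python3 -m inch '[{"tx":0,"ty":0,"tz":0.15,"roll":0,"fingers":0},{"tx":0,"ty":0,"tz":0.3,"roll":0,"fingers":0},{"tx":0,"ty":0,"tz":0.45,"roll":0,"fingers":0},{"tx":0,"ty":0,"tz":0.45,"roll":0,"fingers":0}]' ; python3 - <<'E'
from h import *
plan(.569,-.0775,.138,-2.956)
E
```

```text
t: 7.55
position: [0.5682, -0.0774, 0.1419]
ee_rot: [3.134, -0.01, -2.956]
ft_force: [-0.7, -1.3, -5.0]
width: 0.0248
t 7.55 pos [ 0.5682 -0.0774  0.1419] rot [ 3.1338 -0.0102 -2.9556] F [-0.67 -1.27 -4.96] w 0.0248 q [-0.28  0.35 -0.08  1.15  0.   -0.47]
tx,ty,tz [-0.09 -0.03  0.39] roll 0.0
```

```bash

python3 -m inch '[{"tx":0,"ty":0,"tz":0.15,"roll":0,"fingers":0},{"tx":0,"ty":0,"tz":0.3,"roll":0,"fingers":0},{"tx":0,"ty":0,"tz":0.45,"roll":0,"fingers":0},{"tx":0,"ty":0,"tz":0.45,"roll":0,"fingers":0}]' ; python3 - <<'E'
from h import *
plan(.569,-.0775,.133,-2.956)
E
```

```text
t: 7.88
position: [0.5681, -0.0774, 0.1371]
ee_rot: [3.134, -0.01, -2.956]
ft_force: [0.7, 0.1, -4.9]
width: 0.0247
t 7.88 pos [ 0.5681 -0.0774  0.1371] rot [ 3.1339 -0.0105 -2.9556] F [ 0.68  0.13 -4.94] w 0.0247 q [-0.28  0.35 -0.09  1.14  0.   -0.47]
tx,ty,tz [-0.1  -0.03  0.41] roll 0.0
```

```bash

python3 -m inch '[{"tx":0,"ty":0,"tz":0.2,"roll":0,"fingers":0},{"tx":0,"ty":0,"tz":0.4,"roll":0,"fingers":0},{"tx":0,"ty":0,"tz":0.6,"roll":0,"fingers":0},{"tx":0,"ty":0,"tz":0.8,"roll":0,"fingers":0},{"tx":0,"ty":0,"tz":0.8,"roll":0,"fingers":0}]' ; python3 - <<'E'
from h import *
plan(.569,-.0775,.121,-2.956)
a=save('side','side4.png')[164:254,264:354,::-1];b=save('scene','scene4.png')[143:233,244:334,::-1]
cv2.imwrite('pics/c4.png',cv2.resize(np.hstack([a,b]),None,fx=4.4,fy=4.4,interpolation=cv2.INTER_CUBIC))
E
```

```text
t: 8.3
position: [0.568, -0.0774, 0.1287]
ee_rot: [3.134, -0.011, -2.956]
ft_force: [0.7, -1.0, -5.3]
width: 0.0248
t 8.3 pos [ 0.568  -0.0774  0.1287] rot [ 3.1339 -0.0106 -2.9556] F [ 0.71 -1.02 -5.31] w 0.0248 q [-0.28  0.35 -0.11  1.12  0.   -0.47]
tx,ty,tz [-0.11 -0.03  0.76] roll 0.0
```

View pics/c4.png

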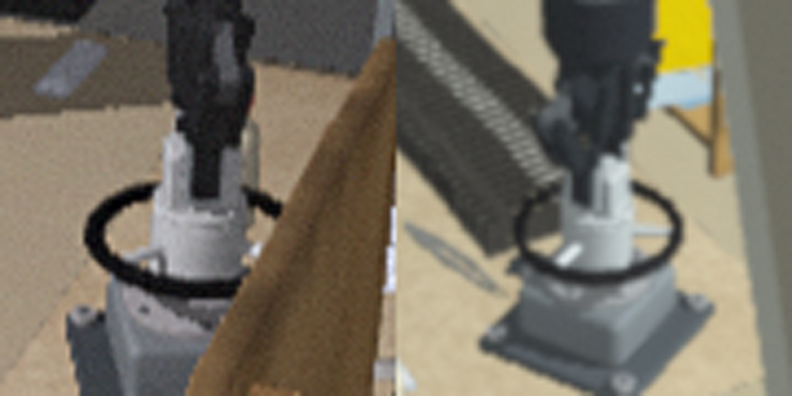

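The wheel's hub is over the shaft, and it has slid below the tooth ends with no added force, so the teeth are meshed. I'll push it the rest of the way home gently.

```bash

python3 -m inch '[{"tx":0,"ty":0,"tz":0.2,"roll":0,"fingers":0},{"tx":0,"ty":0,"tz":0.4,"roll":0,"fingers":0},{"tx":0,"ty":0,"tz":0.6,"roll":0,"fingers":0},{"tx":0,"ty":0,"tz":0.7,"roll":0,"fingers":0},{"tx":0,"ty":0,"tz":0.7,"roll":0,"fingers":0}]' ; python3 - <<'E'
from h import *
plan(.569,-.0775,.121,-2.956)
E
```

```text
t: 8.82
position: [0.5679, -0.0775, 0.1243]
ee_rot: [3.135, -0.008, -2.956]
ft_force: [-7.0, 1.3, 17.7]
width: 0.0249
t 8.82 pos [ 0.5679 -0.0775  0.1243] rot [ 3.1352 -0.0084 -2.9556] F [-7.03  1.27 17.65] w 0.0249 q [-0.28  0.35 -0.12  1.11  0.   -0.47]
tx,ty,tz [-0.11 -0.02  0.33] roll 0.0
```

```bash

python3 -m inch '[{"tx":0,"ty":0,"tz":-0.1,"roll":0,"fingers":0},{"tx":0,"ty":0,"tz":-0.15,"roll":0,"fingers":0},{"tx":0,"ty":0,"tz":-0.15,"roll":0,"fingers":0}]' ; python3 - <<'E'
from h import *
plan(.569,-.0775,.121,-2.956)
E
```

```text
t: 9.07
position: [0.568, -0.0774, 0.1258]
ee_rot: [3.135, -0.008, -2.956]
ft_force: [0.6, 0.3, -3.9]
width: 0.025
t 9.07 pos [ 0.568  -0.0774  0.1258] rot [ 3.1352 -0.0083 -2.9556] F [ 0.57  0.33 -3.92] w 0.025 q [-0.28  0.35 -0.12  1.11  0.   -0.47]
tx,ty,tz [-0.11 -0.03  0.48] roll 0.0
```

```bash

python3 -m inch '[{"tx":0,"ty":0,"tz":0.05,"roll":0,"fingers":0},{"tx":0,"ty":0,"tz":0.05,"roll":0,"fingers":45},{"tx":0,"ty":0,"tz":0.05,"roll":0,"fingers":60},{"tx":0,"ty":0,"tz":0.05,"roll":0,"fingers":80},{"tx":0,"ty":0,"tz":0.05,"roll":0,"fingers":100},{"tx":0,"ty":0,"tz":0.05,"roll":0,"fingers":100},{"tx":0,"ty":0,"tz":0.05,"roll":0,"fingers":100},{"tx":0,"ty":0,"tz":0.05,"roll":0,"fingers":100}]' ; python3 - <<'E'
from h import *
import json
plan(.569,-.0775,.121,-2.956)
c=arm.get_calibration('wrist'); json.dump({k:np.array(v).tolist() for k,v in c.items()},open('c5.json','w'))
save('wrist','w6.png')
a=save('side','side5.png')[164:254,264:354,::-1];b=save('scene','scene5.png')[143:233,244:334,::-1]
cv2.imwrite('pics/c5.png',cv2.resize(np.hstack([a,b]),None,fx=4.4,fy=4.4,interpolation=cv2.INTER_CUBIC))
E
```

```text
t: 9.73
position: [0.568, -0.0774, 0.1253]
ee_rot: [3.135, -0.008, -2.956]
ft_force: [-0.0, 0.1, 0.3]
width: 0.0853
t 9.73 pos [ 0.568  -0.0774  0.1253] rot [ 3.1352 -0.0083 -2.9555] F [-0.01  0.08  0.3 ] w 0.0853 q [-0.28  0.35 -0.12  1.11  0.   -0.47]
tx,ty,tz [-0.1  -0.03  0.43] roll 0.0
```

View pics/c5.png

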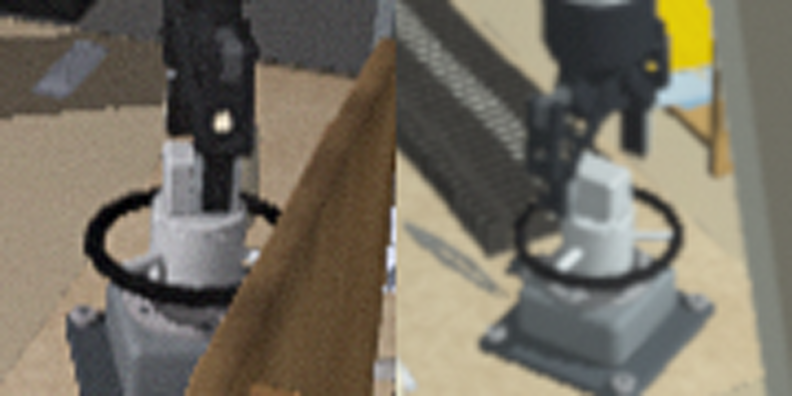

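View pics/w6.png

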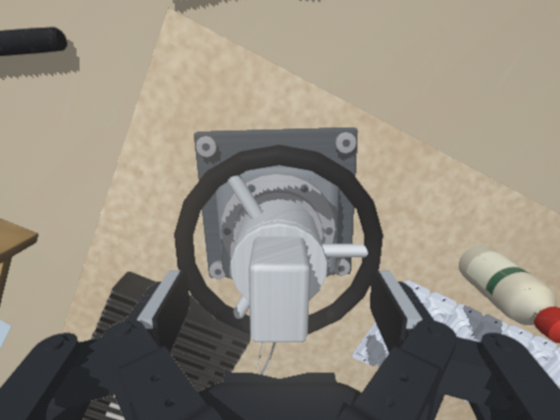

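```bash
python3 - <<'E'
from h import *
import json
c1,c2=[json.load(open(f)) for f in('c1.json','c2.json')]
def M(c):
    K=np.array([[c['fx'],0,c['cx']],[0,c['fy'],c['cy']],[0,0,1]])
    return K@np.hstack([cv2.Rodrigues(np.array(c['rvec']))[0],np.array(c['tvec']).reshape(3,1)])
def tri(*o):
    A=[]
    for P,(u,v) in o: A+=[u*P[2]-P[0],v*P[2]-P[1]]
    X=np.linalg.svd(np.array(A))[2][-1]; return X[:3]/X[3]
print('tip w1,w5',tri((M(c1),(60,267)),(M(c2),(124.4,191.4))))
S,D=M(arm.get_calibration('scene')),M(arm.get_calibration('side'))
print('tip scene,side',tri((S,(289.7,191.5)),(D,(308.8,213.8))))
print('rim scene,side',tri((S,(264,267.2)),(D,(273,202.4))))
a=cv2.imread('pics/scene5.png');cv2.imwrite('pics/sc5.png',cv2.resize(a[165:235,260:340],None,fx=8,fy=8,interpolation=cv2.INTER_CUBIC))
a=cv2.imread('pics/side5.png');cv2.imwrite('pics/si5.png',cv2.resize(a[185:255,270:350],None,fx=8,fy=8,interpolation=cv2.INTER_CUBIC))
a=cv2.imread('pics/w6.png');cv2.imwrite('pics/w6a.png',cv2.resize(a[120:300,170:400],None,fx=3.3,fy=3.3,interpolation=cv2.INTER_CUBIC))
E
```

```text
tip w1,w5 [ 0.56850139 -0.07730421  0.1085937 ]
tip scene,side [ 0.56831382 -0.07951673  0.10915609]
rim scene,side [0.45922882 0.14047766 0.01811186]
```

View pics/sc5.png

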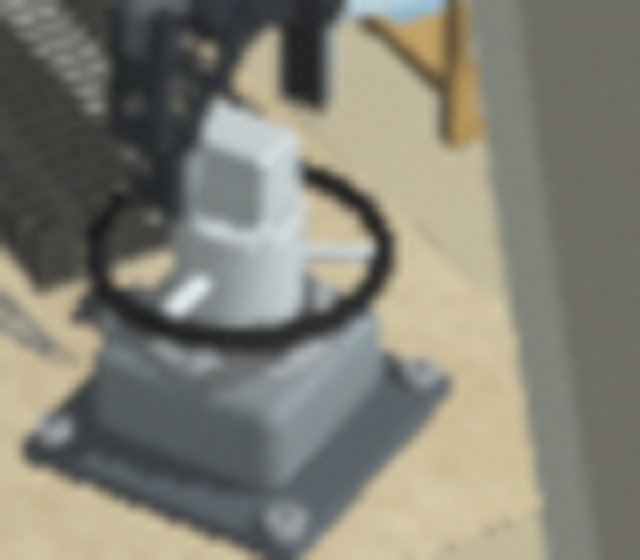

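View pics/si5.png

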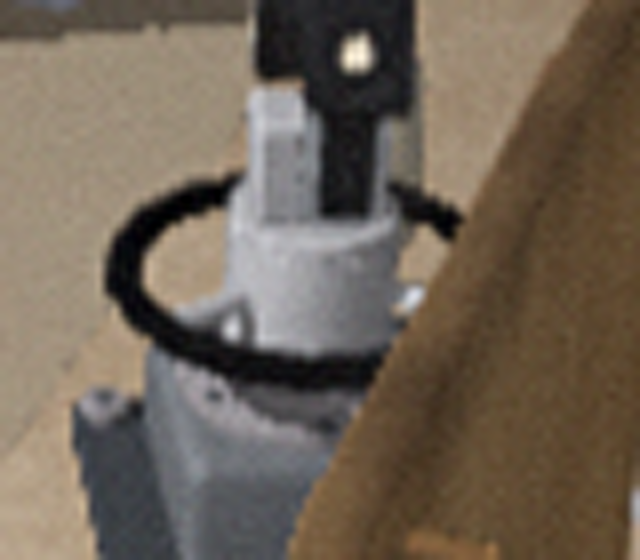

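View pics/w6a.png

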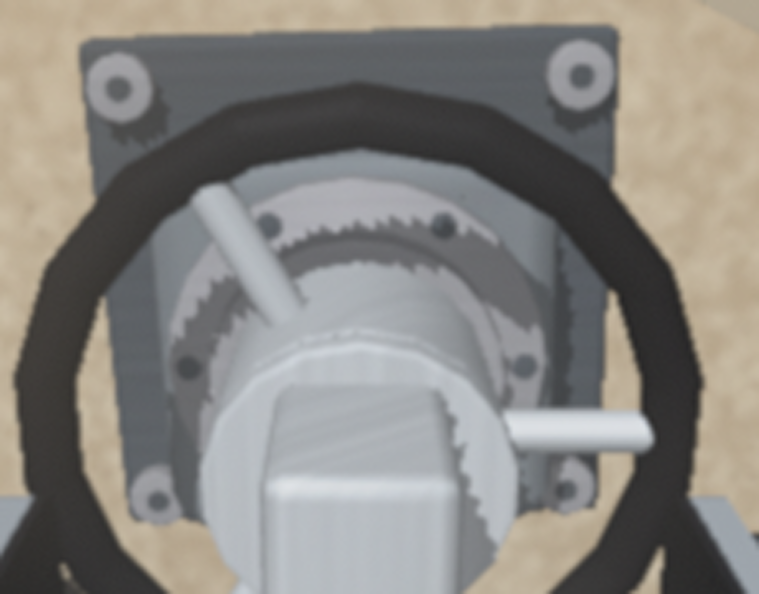

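```bash

python3 -m inch '[{"tx":0,"ty":0,"tz":-0.1,"roll":0,"fingers":0},{"tx":0,"ty":0,"tz":-0.1,"roll":0,"fingers":0},{"tx":0,"ty":0,"tz":-0.1,"roll":0,"fingers":0},{"tx":0,"ty":0,"tz":-0.1,"roll":0,"fingers":0},{"tx":0,"ty":0,"tz":-0.1,"roll":0,"fingers":0},{"tx":0,"ty":0,"tz":-0.1,"roll":0,"fingers":0},{"tx":0,"ty":0,"tz":-0.1,"roll":0,"fingers":0},{"tx":0,"ty":0,"tz":-0.1,"roll":0,"fingers":0}]' 40; python3 -c "
from h import *
plan(0,0,0); print(arm.get_state()['torque'])"
python3 -m inch '[{"tx":0,"ty":0,"tz":0.08,"roll":0,"fingers":0},{"tx":0,"ty":0,"tz":0.08,"roll":0.03,"fingers":0},{"tx":0,"ty":0,"tz":0.08,"roll":0.03,"fingers":0}]'; python3 -c "
from h import *
print(arm.get_state()['torque'])"
python3 -m inch '[{"tx":0,"ty":0,"tz":0.0,"roll":-0.03,"fingers":0},{"tx":0,"ty":0,"tz":0.0,"roll":-0.06,"fingers":0},{"tx":0,"ty":0,"tz":0.0,"roll":-0.06,"fingers":0}]'; python3 -c "
from h import *
print(arm.get_state()['torque'])"
```

```text
t: 10.55
position: [0.5681, -0.0776, 0.1264]
ee_rot: [3.136, -0.008, -2.956]
ft_force: [0.3, -0.8, 0.8]
width: 0.0252
t 10.55 pos [ 0.5681 -0.0776  0.1264] rot [ 3.1355 -0.0081 -2.9556] F [ 0.28 -0.78  0.83] w 0.0252 q [-0.28  0.35 -0.11  1.11  0.   -0.47]
tx,ty,tz [54.29 18.05 13.19] roll None
[-0.35798583  0.01691346  0.01904703]
t: 10.8
position: [0.5683, -0.0777, 0.1264]
ee_rot: [3.136, -0.007, -2.987]
ft_force: [-2.1, -0.8, 7.3]
width: 0.0255
[-0.15997337  0.28192924  0.05885552]
t: 11.05
position: [0.5681, -0.0776, 0.1264]
ee_rot: [3.136, -0.007, -2.926]
ft_force: [-0.3, -0.5, 1.7]
width: 0.0254
[0.01341779 0.21639317 0.04603189]
```

```bash

python3 -m inch '[{"tx":0,"ty":0,"tz":0,"roll":0.03,"fingers":0},{"tx":0,"ty":0,"tz":0,"roll":0.03,"fingers":50},{"tx":0,"ty":0,"tz":0,"roll":0.03,"fingers":80},{"tx":0,"ty":0,"tz":0,"roll":0.03,"fingers":100},{"tx":0,"ty":0,"tz":0,"roll":0.03,"fingers":100},{"tx":0,"ty":0,"tz":0,"roll":0.03,"fingers":100},{"tx":0,"ty":0,"tz":-2,"roll":0.03,"fingers":100},{"tx":0,"ty":0,"tz":-5,"roll":0.03,"fingers":100},{"tx":0,"ty":0,"tz":-9,"roll":0.03,"fingers":100},{"tx":0,"ty":0,"tz":-12,"roll":0.03,"fingers":100},{"tx":0,"ty":0,"tz":-12,"roll":0.03,"fingers":100}]'; python3 - <<'E'
from h import *
c=arm.get_calibration('wrist')
save('wrist','w7.png');save('scene','scene7.png');a=cv2.imread('pics/scene7.png');cv2.imwrite('pics/sc7.png',cv2.resize(a[150:300,220:360],None,fx=4,fy=4,interpolation=cv2.INTER_CUBIC))
for z in(.0733,.112,.152): print(z,proj(0,(.5683,-.0775,z),c),proj('scene',(.5683,-.0775,z)))
plan(0,0,0)
E
```

```text
t: 11.97
position: [0.5709, -0.0785, 0.2528]
ee_rot: [3.14, 0.001, -2.956]
ft_force: [0.3, 0.7, 0.2]
width: 0.0855
0.0733 [280.40963755 184.07969807] [289.30050783 200.93939558]
0.112 [280.61480793 194.30638442] [289.29467195 191.07982471]
0.152 [280.88884512 207.96572637] [289.28841168 180.50325591]
t 12.07 pos [ 0.5696 -0.0782  0.2476] rot [ 3.1372 -0.0049 -2.9556] F [ 0.16 -0.08 -0.06] w 0.0858 q [-0.28  0.3   0.12  1.4   0.   -0.47]
tx,ty,tz [54.41 18.11 25.1 ] roll None
```

View pics/w7.png

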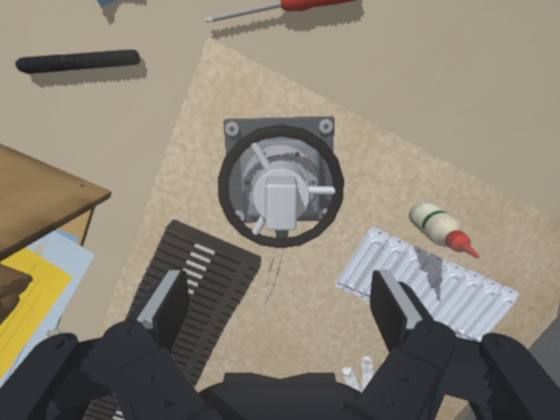

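View pics/sc7.png

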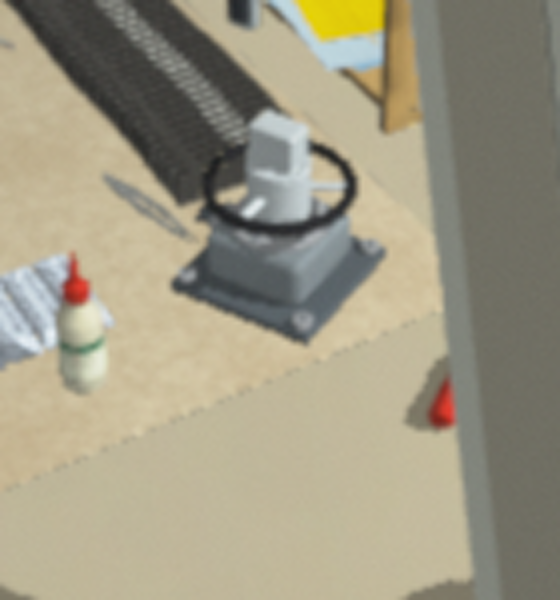

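The wheel stands upright on the drive with its rim centred at about (281,185) in the wrist view. The gripper is clear of it and the bystanders haven't moved. I'm handing the job in.

```bash
python3 -c "
from workcell import arm
print(arm.sign_off())"
```

```text
the job is handed in; nothing more can be done
None
```

The handwheel is back on the splined shaft, meshed and home on the shoulder as far as I can measure. I let go of it and handed the job in at about 12 s.

- **Fitting:** I held the wheel by the boss flats and lifted it clear. I read the tooth angle from the wrist camera (about 11°) and turned the wheel 0.06 rad to match. The teeth then meshed on the way down with no resistance, so it needed no rocking to find them.
- **Forces:** The highest reading on the shoulder was about 22 N, below the 50 N limit.
- **Final checks:**
    - Gripped again and pushed with roughly 10 N, the wheel did not sink any further. It turned freely by ±0.03 rad.
    - The last pictures show it upright and centred on the drive, with the gripper about 12 cm above it. The oil bottle, marker and screwdriver look undisturbed. I did not measure how far any bystander moved, and the cover plate is out of the final wrist view.
- **Disagreement:** From the arm's height, the hub rests about 3 mm above the nominal 70 mm shoulder. The shaft tip also measured about 3 mm high in both camera pairs, so I put this down to the thickness of the mat under the drive. The 22 N stop supports the wheel being home, but I had no independent measurement of the shoulder's height.

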